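Seal the storage boxes in order

TASK

Seal three of the four storage boxes by tapping the button in each lid lightly down with the fingertips until it stays down: the red one first, then the yellow, then the blue. Leave the black button up, as that box is still in use. Do not lift, tip or shove any box, press gently, leave the other things where they are, and finish clear of everything.

Things in the scene. Friction and masses are not known exactly. Their poses are not given: they have to be found in the camera images.
- red_box: loose white box with a pale wooden lid and a red button, 0.5 kg give or take, 80 x 80 mm, flat lid top 110 mm above the worktop; origin at the centre of its underside, z up. Slides if pushed sideways. To be sealed.
- red_top (a point): centre of the flat top of the red button in the lid's middle, 44 mm across; it moves with the button: about 130 mm above the worktop with the button up, 118 mm with it fully down
- red_button (a joint): how far the red button is pressed down, straight along the box's vertical axis: 0 = up (open), 0.012 m = fully down on its stop, its top still 8 mm proud of the lid; it counts as down beyond 0.008. It resists with about 4 N all the way, has no spring and stays where it is left. On the stop its soft cap yields a further 6 mm (7 N rising to 11 N, springing back when let go), then it is hard.
- yellow_box: loose white box with a pale wooden lid and a yellow button, 0.5 kg give or take, 80 x 80 mm, flat lid top 90 mm above the worktop; origin at the centre of its underside, z up. Slides if pushed sideways. To be sealed.
- yellow_top (a point): centre of the flat top of the yellow button in the lid's middle, 44 mm across; it moves with the button: about 110 mm above the worktop with the button up, 98 mm with it fully down
- yellow_button (a joint): how far the yellow button is pressed down, straight along the box's vertical axis: 0 = up (open), 0.012 m = fully down on its stop, its top still 8 mm proud of the lid; it counts as down beyond 0.008. It resists with about 4 N all the way, has no spring and stays where it is left. On the stop its soft cap yields a further 6 mm (7 N rising to 11 N, springing back when let go), then it is hard.
- blue_box: loose white box with a pale wooden lid and a blue button, 0.5 kg give or take, 80 x 80 mm, flat lid top 130 mm above the worktop; origin at the centre of its underside, z up. Slides if pushed sideways. To be sealed.
- blue_top (a point): centre of the flat top of the blue button in the lid's middle, 44 mm across; it moves with the button: about 150 mm above the worktop with the button up, 138 mm with it fully down
- blue_button (a joint): how far the blue button is pressed down, straight along the box's vertical axis: 0 = up (open), 0.012 m = fully down on its stop, its top still 8 mm proud of the lid; it counts as down beyond 0.008. It resists with about 4 N all the way, has no spring and stays where it is left. On the stop its soft cap yields a further 6 mm (7 N rising to 11 N, springing back when let go), then it is hard.
- black_box: loose white box with a pale wooden lid and a black button, 0.5 kg give or take, 80 x 80 mm, flat lid top 100 mm above the worktop; origin at the centre of its underside, z up. Slides if pushed sideways. This box stays open: its button is to be left up.
- black_top (a point): centre of the flat top of the black button in the lid's middle, 44 mm across; it moves with the button: about 120 mm above the worktop with the button up, 108 mm with it fully down
- black_button (a joint): how far the black button is pressed down, straight along the box's vertical axis: 0 = up (open), 0.012 m = fully down on its stop, its top still 8 mm proud of the lid; it counts as down beyond 0.008. It resists with about 4 N all the way, has no spring and stays where it is left. On the stop its soft cap yields a further 6 mm (7 N rising to 11 N, springing back when let go), then it is hard.
- salt_shaker: bystander: small glass salt shaker with a grey top, 44 mm across, 90 mm high, standing among the boxes; origin at the centre of its underside
- salt_jar: bystander: spice jar with a black cap, 40 mm across, 105 mm high; origin at the centre of its underside
- teaspoon_a: bystander: metal teaspoon lying flat, 130 mm long; origin at the centre of its underside
- honey_jar: bystander: honey jar with a green lid, 65 mm across, 114 mm high; origin at the centre of its underside
- tumbler_a: bystander: clear drinking glass standing upside down, 80 mm across, 88 mm high; origin at the centre of its underside

How it is judged (in metres and radians):
On the way, in this order (a step that is already met when the one before it is completed fails the run):
1. the red button is down, yellow and blue still up (value of joint red_button above 0.008 m and value of joint each of yellow_button, blue_button below 0.005 m), for 0.1 s.
2. the yellow button is down too, blue still up (value of joint each of red_button, yellow_button above 0.008 m and value of joint blue_button below 0.005 m), for 0.1 s.
3. the blue button is down too (value of joint each of red_button, yellow_button, blue_button above 0.008 m), for 0.1 s.
At the end, for the whole second after the job is handed in: Red, yellow and blue buttons more than 8 mm down, black less than 5 mm down; every box upright (within 0.1 rad), at rest and within 20 mm of where it stood, and every bystander within 20 mm of its place (all of step 3 and value of joint black_button below 0.005 m and distance of each of red_box, yellow_box, blue_box, black_box, salt_shaker, salt_jar, teaspoon_a, honey_jar, tumbler_a from where it was at the start of the episode below 0.02 m and angle between each of red_box, yellow_box, blue_box, black_box's own z axis and vertical below 0.1 rad and linear speed of each of red_box, yellow_box, blue_box, black_box below 0.02 m/s); the robot touches nothing.
It fails at once if a later button is pressed (5 mm) before the one ahead of it is down ((value of joint yellow_button above 0.005 m and value of joint red_button below 0.008 m) or (value of joint blue_button above 0.005 m and value of joint yellow_button below 0.008 m)).
It fails at once if the black button is pressed by more than 5 mm (value of joint black_button above 0.005 m).
It fails at once if a box is lifted by more than 8 mm, tipped by more than 0.2 rad or shifted by more than 30 mm (height (world z) of any of red_box, yellow_box, blue_box, black_box above 0.008 m or angle between any of red_box, yellow_box, blue_box, black_box's own z axis and vertical above 0.2 rad or distance of any of red_box, yellow_box, blue_box, black_box from where it was at the start of the episode above 0.03 m).
It fails at once if a box or its button is pressed with more than 25 N (contact force between any of the arm, the fingers and red_box above 25 N or contact force between any of the arm, the fingers and yellow_box above 25 N or contact force between any of the arm, the fingers and blue_box above 25 N or contact force between any of the arm, the fingers and black_box above 25 N).
It fails at once if a bystander is moved by more than 30 mm (distance of any of salt_shaker, salt_jar, teaspoon_a, honey_jar, tumbler_a from where it was at the start of the episode above 0.03 m).
It also fails if it takes over 48 s, if anything falls off the work surface, if the arm or the gripper's body presses on something with over 40 N, if the wrist force passes 120 N, or if a joint passes its speed limit or range.

ROBOT

A 6-joint arm with a two-finger parallel gripper is mounted at the origin on a cart in front of the work surface, level with it; the furniture and walls round the work are solid. World frame = base frame: x ahead of the robot, y to its left, z up, the work surface at z = 0. Lengths are in m, angles in degrees, forces in N, time in s.
With the tool pointing down it reaches from about 0.3 to 0.75 m from the base axis. Payload 8.5 kg.
Tool frame: the origin (TCP) lies at the centre of the arm's flange, where the gripper is bolted on; the fingertips stand 173 mm ahead of it and the grasp point (between the pads) lies env.pinch_z ahead of it (env.pinch_z is the distance from the TCP to the grasp point, in m); z points along the fingers, y is the line along which they close (so a half turn about z gives the same grasp; the last joint's range is limited). The gripper opens to 85 mm and grips with 20 to 120 N. Pads are 22 mm wide; open, the fingers measure 114 mm over their backs; the gripper's body (76 mm by 85 mm) begins 54 mm behind the grasp point. The pads swing forward as they close: fully open they stand 13 mm farther back than shut.
Start: joints at [-83.841, 21.807, 74.336, -0, 83.858, -12.336], TCP at [0.174, -0.522, 0.405] pointing down, gripper open.
Joint ranges: [-178.18, 178.18], [-50.72, 133.34], [12.68, 142.11], [-81.47, 261.47], [9.98, 163.14], [-165.26, 165.26]. Speed limits (degrees/s): [136.94, 136.94, 180, 180, 180, 180].

INTERFACE

Orientations are given as a 3x3 rotation matrix whose columns are the frame's x, y, z axes.
In Python, from rig import env, get_image, job, spotter gives the robot as it stands. The module is installed in compiled form; this text tells all that it offers.
- The arm moves only by the shell command python3 -m creep 'ROWS' [FORCE]. ROWS is text: rows parted by semicolons, each of 7 numbers parted by spaces: the turn, a rotation vector about the tool's x, y, z in units of 8 degrees (1.0 is 8 degrees), then the shift along the tool's x, y, z in units of 30 mm (1.0 is 30 mm), then the finger opening in mm, from 0 to 85.4. A call has 1 to 12 rows; each row is the pose to reach, as a shift and turn from the pose commanded when the call began, along the tool's axes at that moment; what a row does not reach only later rows make up. A row lasts 1/10 s, in which the tool goes at most 50 mm and 8.59 degrees, less where a joint would pass 70% of its speed; a pose out of reach is approached as far as the arm can. A call with a gripper value outside its range is refused whole. The fingers move at their own pace and stop on an object; FORCE is the grip in N (left out, the last holds). Time passes only in rows, so rows that repeat a pose let the fingers close. It gives the time, the measured TCP pose, the force, the opening and the grip force at its end, in the units of the state.
- env.observe(): the state, without advancing time (a new reading comes with each control period).
- get_image(name): name is "scene" or "top"; returns a dict with "image" (420x560x3 uint8, blue, green, red), "depth" (420x560 float32, m along the optical axis (not along the pixel's ray), 0 where there is no reading), "intrinsics" (3x3 intrinsics, pixels), "view" (4x4, takes a point from world to camera coordinates). Camera axes: x right, y up, looking along -z (the intrinsics and any distortion apply to the point x, -y, -z); pixel columns grow to the right and rows downward; lengths in m; the calibration is good to about 2 mm. A picture is of the moment at which its call begins.
- job.close_job(): hands the job in; it is judged then, once.
Trained networks look in a picture, given as the dict that the camera call returned (one of the last four; its "shot" number tells which), for a name from the list of things; names that differ only in an ending like _2 or _b are one class to them, and where a whole thing is asked for, a point or a joint stands for the part that bears it (a point fixed in the world has none). Each returns a list of dicts, best first, with "p" (0 to 1); they miss things now and then, are a little off and sometimes report something else, mostly with a low value. They report only what shows in the picture. A call takes as long as a camera call.
- spotter.boxes_of(label, picture): "xy" ([column, row] in pixels, amid what is visible of it).
The state is a dict: "time_s": time; "q": joint angles; "qvel": joint speeds; "joint_efforts": joint torques, N m; "position": TCP position; "tool_rot": TCP orientation; "ft_force": force on the tool from outside, world axes, zero at the start; "wrist_torque": the same for the moment, N m; "grip_width": finger opening in m; "gripper_force": force on a finger pad.
Only numpy, scipy, OpenCV 4.12 (cv2) and the standard library are available. Lean on these libraries where they do the work, as an engineer would, in place of code of your own. Each camera call takes 0.05 s, during which the arm holds its last target. There are 200 camera calls.

## Working session

There is one attempt and no reset: what is moved stays moved. The work goes in short steps, Python scripts to look and compute and a shell command to move; the robot and the scene stay as the last step left them, time stands still between calls to the robot, and variables do not carry over. Pictures are saved under pics/ and viewed, at most 10 in all, crops included, and the job is handed in when it is done.

```bash
mkdir -p pics; cat > h.py <<'E'
import numpy as np,cv2
from rig import env,get_image,job,spotter
def world(p,uv,r=2):
    K=p["intrinsics"];u,v=uv
    d=p["depth"][int(v)-r:int(v)+r+1,int(u)-r:int(u)+r+1];d=np.median(d[d>0])
    c=np.array([(u-K[0,2])/K[0,0]*d,-(v-K[1,2])/K[1,1]*d,-d,1])
    return (np.linalg.inv(p["view"])@c)[:3]
E
python3 - <<'E'
from h import *
s=env.observe();print(s["position"],s["tool_rot"].round(3) if hasattr(s["tool_rot"],'round') else s["tool_rot"],s["time_s"],s["ft_force"],env.pinch_z)
for n in("top","scene"):
    p=get_image(n);cv2.imwrite(f"pics/{n}1.png",p["image"])
    for l in("red_top","yellow_top","blue_top","black_top","red_box","yellow_box","blue_box","black_box","salt_shaker","salt_jar","teaspoon_a","honey_jar","tumbler_a"):
        for b in spotter.boxes_of(l,p)[:2]:
            try:w=world(p,b["xy"]).round(3)
            except Exception:w=None
            print(n,l,round(b["p"],2),np.round(b["xy"]),w)
E
```

```text
[ 0.17446444 -0.52155111  0.40410132] [[ 0.948  0.317 -0.   ]
 [ 0.317 -0.948  0.001]
 [ 0.    -0.001 -1.   ]] 0.0 [-0.11426766 -0.35528088  0.6121909 ] 0.1547
top red_top 0.61 [294. 222.] [0.535 0.16  0.088]
top red_top 0.54 [254. 169.] [0.642 0.248 0.13 ]
top yellow_top 0.53 [250. 253.] [0.466 0.254 0.109]
top blue_top 0.75 [338. 267.] [0.439 0.074 0.151]
top black_top 0.92 [340. 183.] [0.616 0.064 0.12 ]
top red_box 0.65 [255. 172.] [0.636 0.246 0.13 ]
top yellow_box 0.85 [249. 254.] [0.463 0.257 0.11 ]
top blue_box 0.61 [332. 268.] [0.437 0.086 0.15 ]
top black_box 0.56 [335. 126.] [0.749 0.069 0.087]
top black_box 0.55 [339. 184.] [0.613 0.066 0.121]
top salt_shaker 0.52 [294. 220.] [0.539 0.16  0.089]
top teaspoon_a 0.68 [267. 298.] [0.364 0.219 0.006]
top honey_jar 0.66 [275. 127.] [0.738 0.204 0.114]
top honey_jar 0.5 [339. 266.] [0.439 0.072 0.151]
top tumbler_a 0.7 [335. 123.] [0.755 0.07  0.087]
scene red_top 0.79 [259. 189.] [0.629 0.248 0.125]
scene yellow_top 0.82 [255. 242.] [0.451 0.251 0.107]
scene blue_top 0.75 [356. 230.] [0.428 0.07  0.149]
scene blue_top 0.75 [25
[... 225 characters left out ...]
0.248 0.074]
scene yellow_box 0.2 [345. 199.] [0.598 0.061 0.118]
scene blue_box 0.68 [345. 254.] [0.396 0.091 0.119]
scene blue_box 0.66 [256. 239.] [0.457 0.25  0.108]
scene black_box 0.83 [341. 208.] [0.591 0.069 0.1  ]
scene salt_shaker 0.7 [303. 246.] [0.528 0.153 0.044]
scene salt_shaker 0.6 [257. 242.] [0.451 0.248 0.106]
scene salt_jar 0.78 [200. 245.] [0.5   0.363 0.065]
scene salt_jar 0.35 [258. 264.] [0.429 0.246 0.071]
scene teaspoon_a 0.56 [273. 316.] [0.365 0.218 0.002]
scene teaspoon_a 0.4 [325. 184.] [0.736 0.087 0.083]
scene honey_jar 0.58 [283. 180.] [0.72  0.191 0.103]
scene honey_jar 0.37 [257. 263.] [0.427 0.247 0.074]
scene tumbler_a 0.93 [329. 186.] [0.731 0.079 0.082]
```

View pics/top1.png

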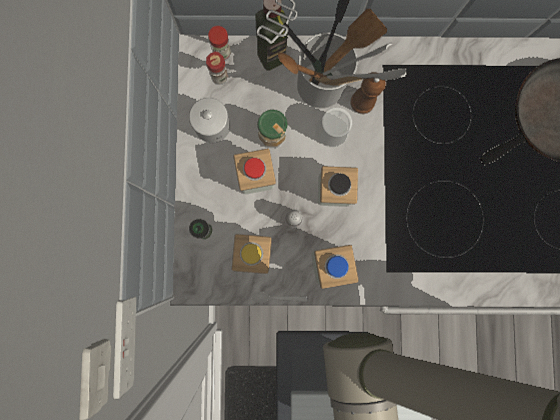

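View pics/scene1.png

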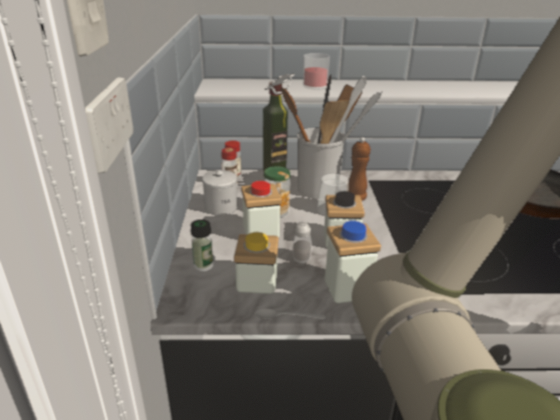

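The top view shows red (254,169), yellow (251,253), blue (338,267) and black (340,183), with the shaker in the middle (294,220). I'll refine the button centres from the coloured pixels and their depth.

```bash
cat >> h.py <<'E'
def cloud(p):
    K=p["intrinsics"];v,u=np.indices(p["depth"].shape);d=p["depth"]
    c=np.stack([(u-K[0,2])/K[0,0]*d,-(v-K[1,2])/K[1,1]*d,-d,np.ones_like(d)],-1)
    return (c@np.linalg.inv(p["view"]).T)[...,:3]
G={"red":((.640,.247),.13),"yellow":((.466,.254),.11),"blue":((.439,.074),.15),"black":((.616,.064),.12)}
def tops(n="top"):
    p=get_image(n);W=cloud(p);out={}
    for k,(xy,z) in G.items():
        m=(np.hypot(W[...,0]-xy[0],W[...,1]-xy[1])<.04)&(W[...,2]>z-16e-3)&(W[...,2]<z+.01)&(p["depth"]>0)
        q=W[m];out[k]=(q.min(0)/2+q.max(0)/2,np.median(q,0),np.ptp(q,0),len(q))
    return out
E
python3 - <<'E'
from h import *
s=env.observe();R=np.array(s["tool_rot"]);P=np.array(s["position"])
for n in("top","scene"):
  for k,o in tops(n).items():
    print(n,k,*[np.round(a,4) for a in o])
    if n=="top":
        t=np.r_[o[1][:2],G[k][1]+.173+.04]; print("   units to 40 above",(R.T@(t-P)/.03).round(2))
E
```

```text
top red [0.6403 0.2491 0.1247] [0.6435 0.2478 0.1288] [0.072  0.071  0.0214] 421
   units to 40 above [ 22.96 -19.36   2.06]
top yellow [0.4658 0.2533 0.1051] [0.4656 0.2548 0.1087] [0.0729 0.0775 0.0222] 442
   units to 40 above [ 17.41 -21.46   2.72]
top blue [0.439  0.0733 0.1456] [0.4398 0.0757 0.15  ] [0.072  0.0746 0.0232] 455
   units to 40 above [ 14.7  -16.08   1.39]
top black [0.6159 0.0659 0.1149] [0.6138 0.0645 0.1198] [0.0702 0.0738 0.0216] 403
   units to 40 above [ 20.09 -13.88   2.39]
scene red [0.6445 0.2448 0.1221] [0.6358 0.2446 0.127 ] [0.0416 0.0402 0.0159] 228
scene yellow [0.4628 0.2497 0.1021] [0.4561 0.2497 0.1072] [0.0428 0.042  0.0162] 346
scene blue [0.4404 0.0719 0.1426] [0.4295 0.0733 0.1485] [0.0474 0.0428 0.0172] 395
scene black [0.6131 0.0605 0.1128] [0.6061 0.062  0.1182] [0.0437 0.0441 0.0172] 259
```

```bash
python3 -m creep '0 0 0 22.9 -19.4 0 0;0 0 0 22.9 -19.4 0 0;0 0 0 22.9 -19.4 0 0;0 0 0 22.9 -19.4 0 0;0 0 0 22.9 -19.4 0 0;0 0 0 22.9 -19.4 0 0;0 0 0 22.9 -19.4 0 0;0 0 0 22.9 -19.4 0 0;0 0 0 22.9 -19.4 0 0;0 0 0 22.9 -19.4 0 0;0 0 0 22.9 -19.4 0 0;0 0 0 22.9 -19.4 0 0' 20
cat > d.py <<'E'
import sys
from h import *
s=env.observe();R=np.array(s["tool_rot"]);P=np.array(s["position"])
C={"red":(.643,.248,.13),"yellow":(.465,.253,.11),"blue":(.440,.0745,.15)}
k=sys.argv[1];t=np.array(C[k])+[0,0,.173]
print("t",s["time_s"],"pos",P.round(4),"z",R[:,2].round(3),"F",np.round(s["ft_force"],1),"w",s["grip_width"],"q6",np.round(s["q"],0)[5],"units to contact",(R.T@(t-P)/.03).round(3))
E
python3 d.py red
```

```text
time_s: 2.7
position: [0.4863, -0.0064, 0.405]
tool_rot: [[0.948, 0.317, 0.001], [0.317, -0.948, -0.0], [0.001, 0.0, -1.0]]
ft_force: [0.8, -0.6, 0.4]
grip_width: 0.0003
gripper_force: 0.0
t 2.7 pos [ 0.4863 -0.0064  0.405 ] z [ 0.001 -0.    -1.   ] F [ 0.8 -0.6  0.4] w 0.00033821230218860975 q6 57.0 units to contact [ 7.644 -6.385  3.4  ]
```

```bash
python3 -m creep '0 0 0 7.6 -6.4 0 0;0 0 0 7.6 -6.4 0 0;0 0 0 7.6 -6.4 0 0;0 0 0 7.6 -6.4 0 0;0 0 0 7.6 -6.4 0 0;0 0 0 7.6 -6.4 0 0;0 0 0 7.6 -6.4 0 0;0 0 0 7.6 -6.4 2.8 0;0 0 0 7.6 -6.4 2.8 0;0 0 0 7.6 -6.4 2.8 0;0 0 0 7.6 -6.4 2.8 0;0 0 0 7.6 -6.4 2.8 0'
python3 d.py red
```

```text
time_s: 3.9
position: [0.6412, 0.2456, 0.3237]
tool_rot: [[0.948, 0.317, 0.005], [0.317, -0.948, 0.001], [0.005, 0.001, -1.0]]
ft_force: [-0.3, -0.2, -0.3]
grip_width: 0.0001
gripper_force: 0.0
t 3.9 pos [0.6412 0.2456 0.3237] z [ 0.005  0.001 -1.   ] F [-0.3 -0.2 -0.3] w 6.28114914951433e-05 q6 83.0 units to contact [ 0.08  -0.056  0.689]
```

```bash
python3 -m creep '0 0 0 0.1 0 0.2 0;0 0 0 0.1 0 0.4 0;0 0 0 0.1 0 0.6 0;0 0 0 0.1 0 0.7 0;0 0 0 0.1 0 0.75 0;0 0 0 0.1 0 0.8 0;0 0 0 0.1 0 0.85 0;0 0 0 0.1 0 0.9 0;0 0 0 0.1 0 0.9 0;0 0 0 0.1 0 0.9 0'
python3 d.py red
```

```text
time_s: 4.9
position: [0.6438, 0.2468, 0.2936]
tool_rot: [[0.948, 0.317, -0.0], [0.317, -0.948, -0.0], [-0.0, -0.0, -1.0]]
ft_force: [-0.2, -0.4, 1.6]
grip_width: 0.0002
gripper_force: 1.0
t 4.9 pos [0.6438 0.2468 0.2936] z [-0. -0. -1.] F [-0.2 -0.4  1.6] w 0.00016138779652808728 q6 83.0 units to contact [-0.012 -0.046 -0.314]
```

```bash
python3 -m creep '0 0 0 0 0 0.04 0;0 0 0 0 0 0.08 0;0 0 0 0 0 0.12 0;0 0 0 0 0 0.12 0;0 0 0 0 0 0.12 0'
python3 d.py red
```

```text
time_s: 5.4
position: [0.6437, 0.2468, 0.2908]
tool_rot: [[0.948, 0.317, 0.001], [0.317, -0.948, 0.0], [0.001, 0.0, -1.0]]
ft_force: [-1.1, -1.4, 7.3]
grip_width: -0.0001
gripper_force: 3.7
t 5.4 pos [0.6437 0.2468 0.2908] z [ 0.001  0.    -1.   ] F [-1.1 -1.4  7.3] w -7.637511838385281e-05 q6 83.0 units to contact [-0.009 -0.044 -0.407]
```

```bash
python3 -m creep '0 0 0 0 0 -1.5 0;0 0 0 0 0 -3 0;0 0 0 0 0 -3 0;0 0 0 -5.6 -2.1 -3 0;0 0 0 -5.6 -2.1 -3 0;0 0 0 -5.6 -2.1 -3 0;0 0 0 -5.6 -2.1 -3 0;0 0 0 -5.6 -2.1 -3 0;0 0 0 -5.6 -2.1 -3 0;0 0 0 -5.6 -2.1 -3 0'
python3 d.py yellow; python3 - <<'E'
from h import *
p=get_image("top");cv2.imwrite("pics/t2.png",p["image"][90:310,170:390].repeat(2,0).repeat(2,1))
for k in("red","blue","black"):pass
W=cloud(p)
for k,(xy,z) in G.items():
    m=(np.hypot(W[...,0]-xy[0],W[...,1]-xy[1])<.014)&(W[...,2]<z+.02)&(W[...,2]>.05);print(k,m.sum(),np.median(W[m],0).round(4) if m.any() else None)
E
```

```text
time_s: 6.4
position: [0.4654, 0.2532, 0.3797]
tool_rot: [[0.948, 0.317, 0.0], [0.317, -0.948, -0.0], [-0.0, 0.0, -1.0]]
ft_force: [-0.3, -0.0, -0.1]
grip_width: 0.0002
gripper_force: 0.0
t 6.4 pos [0.4654 0.2532 0.3797] z [ 0. -0. -1.] F [-0.3 -0.  -0.1] w 0.00018675741354609075 q6 87.0 units to contact [-1.400e-02  2.000e-03  3.223e+00]
red 132 [0.6405 0.2478 0.1196]
yellow 0 None
blue 152 [0.4383 0.0736 0.1508]
black 131 [0.6157 0.0638 0.1209]
```

View pics/t2.png

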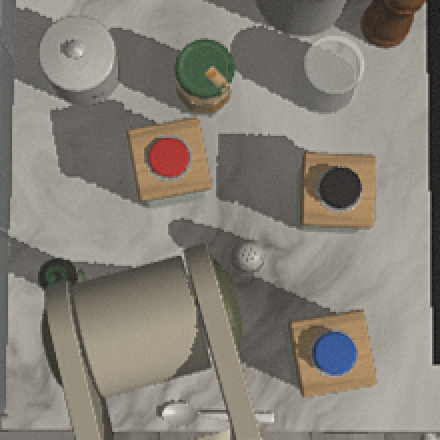

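Red is down (top now at about 119 mm) and its box hasn't moved. Next is yellow.

```bash
python3 -m creep '0 0 0 0 0 1.2 0;0 0 0 0 0 2.4 0;0 0 0 0 0 2.8 0;0 0 0 0 0 3 0;0 0 0 0 0 3.15 0;0 0 0 0 0 3.25 0;0 0 0 0 0 3.35 0;0 0 0 0 0 3.45 0;0 0 0 0 0 3.52 0;0 0 0 0 0 3.6 0;0 0 0 0 0 3.64 0;0 0 0 0 0 3.64 0'
python3 d.py yellow
```

```text
time_s: 7.65
position: [0.4647, 0.2533, 0.2713]
tool_rot: [[0.948, 0.317, 0.002], [0.317, -0.948, 0.0], [0.002, 0.0, -1.0]]
ft_force: [1.8, -0.7, 7.1]
grip_width: 0.0002
gripper_force: 3.6
t 7.65 pos [0.4647 0.2533 0.2713] z [ 0.002  0.    -1.   ] F [ 1.8 -0.7  7.1] w 0.00022945205482911382 q6 87.0 units to contact [ 0.006  0.012 -0.389]
```

```bash
python3 -m creep '0 0 0 0 0 0.03 0;0 0 0 0 0 0.03 0;0 0 0 0 0 -1.5 0;0 0 0 0 0 -3 0;0 0 0 0 0 -4 0;0 0 0 -2.7 5.4 -4 0;0 0 0 -2.7 5.4 -4 0;0 0 0 -2.7 5.4 -4 0;0 0 0 -2.7 5.4 -4 0;0 0 0 -2.7 5.4 -4 0;0 0 0 -2.7 5.4 -4 0;0 0 0 -2.7 5.4 -4 0'
python3 d.py blue; python3 - <<'E'
from h import *
p=get_image("top");W=cloud(p)
for n in("top","scene"):
  p=get_image(n);W=cloud(p)
  for k,(xy,z) in G.items():
    m=(np.hypot(W[...,0]-xy[0],W[...,1]-xy[1])<.014)&(W[...,2]<z+.02)&(W[...,2]>.05);print(n,k,m.sum(),np.median(W[m],0).round(4) if m.any() else None)
E
```

```text
time_s: 8.85
position: [0.4391, 0.0747, 0.3907]
tool_rot: [[0.948, 0.318, -0.001], [0.318, -0.948, 0.0], [-0.001, -0.001, -1.0]]
ft_force: [0.8, 0.6, 0.1]
grip_width: -0.0002
gripper_force: 0.0
t 8.85 pos [0.4391 0.0747 0.3907] z [-0.001  0.    -1.   ] F [0.8 0.6 0.1] w -0.00021682573824044864 q6 66.0 units to contact [0.029 0.016 2.256]
top red 131 [0.6403 0.2478 0.1198]
top yellow 132 [0.4657 0.2533 0.0996]
top blue 0 None
top black 137 [0.6155 0.0639 0.1205]
scene red 0 None
scene yellow 0 None
scene blue 97 [0.4379 0.0738 0.1497]
scene black 62 [0.6166 0.0633 0.1195]
```

Yellow is down too (top at about 99.6 mm). Blue is the last one.

```bash
python3 -m creep '0 0 0 0 0 1 0;0 0 0 0 0 1.6 0;0 0 0 0 0 1.9 0;0 0 0 0 0 2.1 0;0 0 0 0 0 2.25 0;0 0 0 0 0 2.35 0;0 0 0 0 0 2.45 0;0 0 0 0 0 2.55 0;0 0 0 0 0 2.63 0;0 0 0 0 0 2.68 0;0 0 0 0 0 2.68 0;0 0 0 0 0 2.68 0'
python3 d.py blue
```

```text
time_s: 10.2
position: [0.4392, 0.074, 0.3109]
tool_rot: [[0.948, 0.317, 0.001], [0.317, -0.948, 0.0], [0.001, 0.0, -1.0]]
ft_force: [-0.9, 3.2, 7.9]
grip_width: 0.0001
gripper_force: 3.7
t 10.2 pos [0.4392 0.074  0.3109] z [ 0.001  0.    -1.   ] F [-0.9  3.2  7.9] w 6.908362273533303e-05 q6 66.0 units to contact [ 0.032 -0.007 -0.403]
```

```bash
python3 -m creep '0 0 0 0 0 -1.5 0;0 0 0 0 0 -3 0;0 0 0 0 0 -3.2 0;0 0 0 -6.3 8.4 -3.2 0;0 0 0 -6.3 8.4 -3.2 0;0 0 0 -6.3 8.4 -3.2 0;0 0 0 -6.3 8.4 -3.2 0;0 0 0 -6.3 8.4 -3.2 0;0 0 0 -6.3 8.4 -3.2 0;0 0 0 -6.3 8.4 -3.2 0;0 0 0 -6.3 8.4 -3.2 0;0 0 0 -6.3 8.4 -3.2 0'
python3 - <<'E'
from h import *
p=get_image("top");cv2.imwrite("pics/t3.png",p["image"][90:310,170:390].repeat(2,0).repeat(2,1));W=cloud(p)
print(env.observe()["position"],env.observe()["ft_force"])
for k,(xy,z) in G.items():
    m=(np.hypot(W[...,0]-xy[0],W[...,1]-xy[1])<.014)&(W[...,2]<z+.02)&(W[...,2]>.05);print(k,m.sum(),np.median(W[m],0).round(4) if m.any() else None)
E
```

```text
time_s: 11.4
position: [0.3397, -0.2247, 0.4059]
tool_rot: [[0.949, 0.317, -0.001], [0.317, -0.949, 0.001], [-0.001, -0.001, -1.0]]
ft_force: [0.7, 0.8, -0.6]
grip_width: 0.0006
gripper_force: 0.0
[ 0.33988551 -0.22421011  0.40609759] [ 0.08270782  0.57714608 -0.37036218]
red 128 [0.6404 0.2468 0.1194]
yellow 133 [0.4657 0.2533 0.0995]
blue 144 [0.4382 0.074  0.1395]
black 134 [0.6159 0.0639 0.1213]
```

View pics/t3.png

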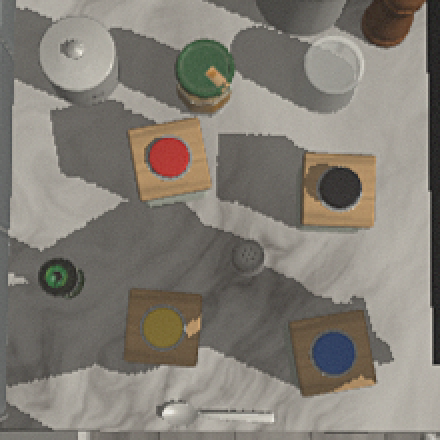

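The crop shows red (170,157), yellow (163,328) and blue (333,353) down, and black (340,187) still up. Everything else is in place and the arm is clear.

```bash
python3 -c "
from rig import job;print(job.close_job())"
```

```text
the job is handed in; nothing more can be done
None
```

I pressed the red, yellow and blue buttons down to their stops in that order with about 7–8 N each, left black up, saw nothing else moved in the last picture, and handed the job in with the arm clear (no verdict was returned).

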